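# Size-check a test pin in a sloping ring gauge

### The job

Take the black handle on top of the carousel and turn it until the bay with the yellow counter in its dish stands at the red-nosed pointer, then draw the pin out of that bay. Lower that pin, tip first and without letting it drop or forcing it, down through the sloping row of shrinking rings until a ring stops it, and let go so that it stays resting there. Leave the other two pins in their bays, and the mug, the blue tape roll and the spray can where they are.

Things in the scene. Friction and masses are not known exactly. Their poses are not given: they have to be found in the camera images.
- turn_handle (a point): middle of the black handle blade on the carousel's turning axis, 145 above the worktop: 54 long (its x axis), 14 thick (its y axis), 46 high. Gripped from above and twisted, it turns the turntable with all pins. Disc 310 in diameter, top 21 above the worktop; the pins' tops are about 220 high, 150 from the axis
- turntable (a joint): turn of the carousel in rad, 0 at the start, counter-clockwise seen from above positive, free to turn 3 either way; a stiff bearing (about 0.12 N m friction) keeps it where it is left
- pickup_mark (a point): fixed point of the carousel foot, 128 from the turning axis in the direction of the pointer with the red nose, which faces the robot; a bay stands at the pointer when its dish is over this point (within 20)
- dish_a (a point): centre of the shallow dish on the turntable disc in front of the bay of pin_a, 128 from the turning axis, on the side to which that pin leans; it turns with the turntable
- dish_b (a point): centre of the shallow dish on the turntable disc in front of the bay of pin_b, 128 from the turning axis, on the side to which that pin leans; it turns with the turntable
- yellow_counter: yellow plastic disc, 46 in diameter, 10 thick, loose in the dish of one of the two bays a or b (it varies); marks the pin to be checked. Origin at the centre of its underside
- black_counter: black plastic disc of the same size in the dish of the other of the two bays. Origin at the centre of its underside
- seat_a (a point): centre of the floor of the bay of pin_a: a steel tube on the turntable, 70 deep, 1.5 radial play round the pin, leaning outward (away from the turning axis) 30 degrees from vertical; the pin comes out along the tube. Turns with the turntable
- seat_b (a point): centre of the floor of the bay of pin_b: a steel tube on the turntable, 70 deep, 1.5 radial play round the pin, leaning outward (away from the turning axis) 30 degrees from vertical; the pin comes out along the tube. Turns with the turntable
- seat_c (a point): centre of the floor of the bay of pin_c: a steel tube on the turntable, 70 deep, 1.5 radial play round the pin, leaning outward (away from the turning axis) 30 degrees from vertical; the pin comes out along the tube. Turns with the turntable
- pin_a: test pin, 180 long: aluminium body 40 in diameter for 120 from the tip (tip edge bevelled 3), then a black round grip 26 in diameter, 60 long. Origin at the centre of the flat tip (lower end); z axis from tip to grip. Stands in its bay of the carousel, leaning outward 30 degrees from vertical
- pin_a_grip (a point): middle of the black grip of pin_a, on the pin's axis, 150 from the tip and 30 from the top end; z axis along the pin toward the top end. Grip 26 in diameter, 60 long
- pin_b: test pin, 180 long: aluminium body 30 in diameter for 120 from the tip (tip edge bevelled 3), then a black round grip 26 in diameter, 60 long. Origin at the centre of the flat tip (lower end); z axis from tip to grip. Stands in its bay of the carousel, leaning outward 30 degrees from vertical
- pin_b_grip (a point): middle of the black grip of pin_b, on the pin's axis, 150 from the tip and 30 from the top end; z axis along the pin toward the top end. Grip 26 in diameter, 60 long
- pin_c: bystander, never the pin to be checked: test pin, 180 long: aluminium body 50 in diameter for 120 from the tip (tip edge bevelled 3), then a black round grip 26 in diameter, 60 long. Origin at the centre of the flat tip (lower end); z axis from tip to grip. Stands in its bay of the carousel, leaning outward 30 degrees from vertical
- ring_rack: fixed row of four coaxial rings of 10 mm round bar. Origin: centre of the top (green) ring, 155 above the worktop; z axis: the rings' axis, up out of the top ring, leaning 30 degrees from vertical toward the robot. Holes: green 55 at z 0, blue 45 at -85, grey 35 at -107, red 25 at -129. Rails at +-y, none above the top ring. A stopped pin's tip lies within 8 of that ring's z
- enamel_mug: bystander: enamel mug, 81 across, 80 high, origin at the centre of its underside
- blue_tape: bystander: blue roll of tape lying flat, 104 across, 46 high, origin at the centre of its underside
- spray_can: bystander: blue spray can with red cap, 53 in diameter, 188 high, origin at the centre of its underside
Things that resemble listed ones, but are neither listed nor needed, are in the scene too. What is shaped like the yellow_counter but brown is not meant.

How it is judged (in metres and radians):
On the way, in this order (a step that is already met when the one before it is completed fails the run):
1. the bay with the yellow counter stands still at the pointer, its pin still in it (((distance between yellow_counter and dish_a below 0.025 m and distance between pin_b and seat_b below 0.02 m and horizontal distance between dish_a and pickup_mark below 0.022 m and velocity of joint turntable between -0.1 and 0.1 rad/s and distance between pin_a and seat_a below 0.02 m) or (distance between yellow_counter and dish_b below 0.025 m and distance between pin_a and seat_a below 0.02 m and horizontal distance between dish_b and pickup_mark below 0.022 m and velocity of joint turntable between -0.1 and 0.1 rad/s and distance between pin_b and seat_b below 0.02 m))), for 0.2 s.
2. the pin of that bay is drawn out, held by the fingers (((distance between yellow_counter and dish_a below 0.025 m and distance between pin_b and seat_b below 0.02 m and distance between pin_a and seat_a above 0.075 m and contact force between the fingers and pin_a above 1 N) or (distance between yellow_counter and dish_b below 0.025 m and distance between pin_a and seat_a below 0.02 m and distance between pin_b and seat_b above 0.075 m and contact force between the fingers and pin_b above 1 N))), for 0.1 s.
3. its tip has passed through the top ring, still held by the fingers (((distance between yellow_counter and dish_a below 0.025 m and distance between pin_b and seat_b below 0.02 m and x of pin_a in the frame of ring_rack between -0.015 and 0.015 m and y of pin_a in the frame of ring_rack between -0.015 and 0.015 m and z of pin_a in the frame of ring_rack between -0.15 and -0.01 m and contact force between the fingers and pin_a above 1 N) or (distance between yellow_counter and dish_b below 0.025 m and distance between pin_a and seat_a below 0.02 m and x of pin_b in the frame of ring_rack between -0.015 and 0.015 m and y of pin_b in the frame of ring_rack between -0.015 and 0.015 m and z of pin_b in the frame of ring_rack between -0.15 and -0.01 m and contact force between the fingers and pin_b above 1 N))), for 0.1 s.
At the end, for the whole second after the job is handed in: Marked pin released and still in the gauge, tip -4 to +10 mm from the ring that stops it (grey for pin_a, red for pin_b), within 15 mm sideways and 0.2 rad of the gauge axis; other pins in their bays (20 mm), yellow counter in its dish (25 mm) (((distance between yellow_counter and dish_a below 0.025 m and distance between pin_b and seat_b below 0.02 m and x of pin_a in the frame of ring_rack between -0.015 and 0.015 m and y of pin_a in the frame of ring_rack between -0.015 and 0.015 m and z of pin_a in the frame of ring_rack between -0.111 and -0.097 m and angle between the z axis of pin_a and the z axis of ring_rack, either way round below 0.2 rad and linear speed of pin_a below 0.02 m/s) or (distance between yellow_counter and dish_b below 0.025 m and distance between pin_a and seat_a below 0.02 m and x of pin_b in the frame of ring_rack between -0.015 and 0.015 m and y of pin_b in the frame of ring_rack between -0.015 and 0.015 m and z of pin_b in the frame of ring_rack between -0.133 and -0.119 m and angle between the z axis of pin_b and the z axis of ring_rack, either way round below 0.2 rad and linear speed of pin_b below 0.02 m/s)) and distance between pin_c and seat_c below 0.02 m); the robot touches nothing.
It fails at once if a pin is dropped in the gauge (faster than 0.45 m/s with its tip below the top ring) ((x of pin_a in the frame of ring_rack between -0.015 and 0.015 m and y of pin_a in the frame of ring_rack between -0.015 and 0.015 m and z of pin_a in the frame of ring_rack between -0.2 and -0.005 m and linear speed of pin_a above 0.45 m/s) or (x of pin_b in the frame of ring_rack between -0.015 and 0.015 m and y of pin_b in the frame of ring_rack between -0.015 and 0.015 m and z of pin_b in the frame of ring_rack between -0.2 and -0.005 m and linear speed of pin_b above 0.45 m/s)).
It fails at once if a pin is forced against the rings with more than 80 N (contact force between any of pin_a, pin_b and ring_rack above 80 N).
It fails at once if a pin that was to stay is out of its bay by more than 20 mm (not (distance between pin_c and seat_c below 0.02 m and (distance between pin_a and seat_a below 0.02 m or distance between pin_b and seat_b below 0.02 m))).
It fails at once if the mug, the tape roll or the spray can is moved more than 40 mm (distance of any of enamel_mug, blue_tape, spray_can from where it was at the start of the episode above 0.04 m).
It also fails if it takes over 51 s, if anything falls off the work surface, if the arm or the gripper's body presses on something with over 40 N, if the wrist force passes 120 N, or if a joint passes its speed limit or range.

### The arm

A 7-joint arm with a two-finger parallel gripper is mounted at the origin on a cart in front of the work surface, level with it; the furniture and walls round the work are solid. World frame = base frame: x ahead of the robot, y to its left, z up, the work surface at z = 0. Lengths are in m, angles in degrees, forces in N, time in s.
With the tool pointing down it reaches from about 0.425 to 0.875 m from the base axis. Payload 4.7 kg.
Tool frame: the origin (TCP) lies midway between the tips of the shut fingers; the grasp point (between the pads) lies 19 mm behind it (env.grip_depth is the distance from the TCP to the grasp point, in m); z points along the fingers, y is the line along which they close (so a half turn about z gives the same grasp; the last joint's range is limited). The gripper opens to 87 mm and grips with 3 to 60 N. Pads are 19 mm wide; open, the fingers measure 117 mm over their backs; the gripper's body (75 mm by 190 mm) begins 51 mm behind the grasp point.
Start: joints at [-67.832, 18.392, -4.016, 83.108, 1.295, 78.541, -3.26], TCP at [0.237, 0.605, 0.223] pointing down, gripper open.
Joint ranges: [-163.93, 163.93], [-17.29, 119.83], [-79.2, 71.16], [3.27, 140.29], [-89.18, 269.18], [5.43, 117.66], [-154.24, 154.24]. Speed limits (degrees/s): [147.25, 147.25, 180, 180, 180, 180, 180].

### API

Orientations are given as [roll, pitch, yaw] about the fixed x, y, z axes, in that order (R = Rz(yaw) Ry(pitch) Rx(roll)).
In Python, from cell import get_obs, optics, env, nets gives the robot as it stands.
- The arm moves only by the shell command python3 -m creep 'ROWS' [FORCE]. ROWS is JSON, a list of rows, each an object of numbers: "wx", "wy", "wz": the turn, a rotation vector about the tool's x, y, z in degrees; "tx", "ty", "tz": the shift along the tool's x, y, z in mm; "gripper": the opening, from -1 (shut) to 1 (fully open). A call has 1 to 5 rows; each row is the pose to reach, as a shift and turn from the pose commanded when the call began, along the tool's axes at that moment; what a row does not reach only later rows make up. A row lasts 1/12 s, in which the tool goes at most 41.7 mm and 7.16 degrees, less where a joint would pass 70% of its speed; a pose out of reach is approached as far as the arm can. A call with a gripper value outside its range is refused whole. The fingers move at their own pace and stop on an object; FORCE is the grip in N (left out, the last holds). Time passes only in rows, so rows that repeat a pose let the fingers close. It gives the time, the measured TCP pose, the force, the opening and the grip force at its end, in the units of the state.
- get_obs(): the state, without advancing time (a new reading comes with each control period).
- optics.read_camera(name): name is "side" or "top" or "wrist"; returns (picture, depth): 384x512x3 uint8, red, green, blue; 384x512 float32, m along the optical axis (not along the pixel's ray), 0 where there is no reading.
- optics.camera_info(name): a dict with "fovy" (degrees; the focal length in pixels is half the picture's height over the tangent of half this angle, whatever the lens; pixels are square), "cx", "cy" (the principal point, pixels), "R" (3x3) and "t" (3): a world point X has camera coordinates R X + t; the wrist camera has in their place "tool_from_camera" (4x4, takes a point from camera to tool coordinates, whose origin is the TCP and whose axes are the flange's). Camera axes: x right, y down, z forward; pixel columns grow to the right and rows downward; lengths in m; the calibration is good to about 2 mm. A picture is of the moment at which its call begins: read the wrist's pose just before it. camera_info takes no time and is no camera call.
- env.sign_off(): hands the job in; it is judged then, once.
Trained networks look in the newest picture that a camera, given by its name, has taken for a name from the list of things; names that differ only in an ending like _2 or _b are one class to them, and where a whole thing is asked for, a point or a joint stands for the part that bears it (a point fixed in the world has none). Each returns a list of dicts, best first, with "confidence" (0 to 1); they miss things now and then, are a little off and sometimes report something else, mostly with a low value. They report only what shows in the picture. A call takes as long as a camera call. They do not tell look-alikes from the thing itself.
- nets.look_for(query, camera): "point" ([x, y, z] in m, in world coordinates, good to about 4 mm: the middle of the surface that is visible of it).
- nets.place_of(query, camera): "point" ([x, y, z] in m, in world coordinates, good to about 4 mm: a listed point, or the origin of a listed thing).
The state is a dict: "time_s": time; "qpos": joint angles; "joint_velocities": joint speeds; "effort": joint torques, N m; "tool_pos": TCP position; "tool_rot": TCP orientation; "force": force on the tool from outside, world axes, zero at the start; "wrist_torque": the same for the moment, N m; "grip_width": finger opening in m; "grasp_force": force on a finger pad.
Only numpy, scipy, OpenCV 4.12 (cv2) and the standard library are available. Lean on these libraries where they do the work, as an engineer would, in place of code of your own. Each camera call takes 0.05 s, during which the arm holds its last target. There are 200 camera calls.

## Working session

There is one attempt and no reset: what is moved stays moved. The work goes in short steps, Python scripts to look and compute and a shell command to move; the robot and the scene stay as the last step left them, time stands still between calls to the robot, and variables do not carry over. Pictures are saved under pics/ and viewed, at most 10 in all, crops included, and the job is handed in when it is done.

```bash
ls; mkdir -p pics; cat > h.py <<'E'
import numpy as np,cv2
from cell import get_obs,optics,env,nets
from scipy.spatial.transform import Rotation as R
def snap(n,f,crop=None,s=1):
    im,d=optics.read_camera(n); c=im if crop is None else im[crop[1]:crop[3],crop[0]:crop[2]]
    cv2.imwrite('pics/'+f,cv2.resize(c[:,:,::-1],None,fx=s,fy=s,interpolation=cv2.INTER_CUBIC)); return im,d
def proj(n,X):
    i=optics.camera_info(n); f=192/np.tan(np.radians(i['fovy']/2)); c=np.array(i['R'])@X+np.array(i['t'])
    return np.array([i['cx']+f*c[0]/c[2],i['cy']+f*c[1]/c[2]])
def cloud(n,d):
    i=optics.camera_info(n); f=192/np.tan(np.radians(i['fovy']/2)); v,u=np.mgrid[:d.shape[0],:d.shape[1]]
    P=np.stack([(u-i['cx'])/f*d,(v-i['cy'])/f*d,d],-1)
    return (P-np.array(i['t']))@np.array(i['R'])
E
python3 - <<'E'
from h import *
o=get_obs();print(o['time_s'],o['tool_pos'],o['tool_rot'],o['grip_width'])
a,_=snap('top','a.png');b,_=snap('side','b.png')
c=np.hstack([a,b]);cv2.imwrite('pics/ab.png',cv2.resize(c[:,:,::-1],(800,300),interpolation=cv2.INTER_AREA))
for n in('top','side'):
  for q in ['turn_handle','pickup_mark','dish_a','dish_b','yellow_counter','black_counter','pin_a','pin_a_grip','ring_rack','spray_can','enamel_mug','blue_tape']:
    for r in nets.place_of(q,n)[:4]: print(n,q,np.round(r['point'],3),round(r['confidence'],2),proj(n,np.array(r['point'])).astype(int))
print(get_obs()['time_s'])
E
```

```text
pics
0.0 [0.23658822 0.60482687 0.22146504] [-1.79891723e+02  7.00398801e-03  1.58640769e+02] 0.08712012316212339
top turn_handle [0.632 0.237 0.146] 0.93 [187 176]
top turn_handle [0.688 0.264 0.058] 0.59 [185 160]
top pickup_mark [0.63 0.18 0.06] 0.55 [216 182]
top pickup_mark [0.514 0.199 0.03 ] 0.42 [209 227]
top dish_a [0.619 0.113 0.021] 0.71 [243 188]
top dish_a [0.531 0.315 0.022] 0.65 [167 219]
top dish_b [0.619 0.113 0.021] 0.71 [243 188]
top dish_b [0.531 0.315 0.022] 0.65 [167 219]
top yellow_counter [ 0.692 -0.04  -0.   ] 0.8 [299 164]
top yellow_counter [ 0.615 -0.047  0.003] 0.79 [302 192]
top yellow_counter [ 0.52  -0.146  0.005] 0.73 [338 227]
top yellow_counter [0.622 0.112 0.018] 0.62 [243 187]
top black_counter [0.528 0.322 0.022] 0.68 [164 221]
top pin_a [0.692 0.264 0.06 ] 0.92 [185 158]
top pin_a [0.585 0.272 0.055] 0.71 [180 199]
top pin_a [0.629 0.182 0.055] 0.62 [216 183]
top pin_a_grip [0.622 0.103 0.187] 0.76 [243 179]
top ring_rack [ 0.664 -0.185  0.155] 0.93 [369 165]
top spray_can [0.784 0.039 0.004] 0.92 [271 130]
top enamel_mug [ 0.441 -0.028  0.   ] 
[... 559 characters left out ...]
0.02 ] 0.63 [272 229]
side yellow_counter [ 0.468 -0.213  0.002] 0.59 [209 342]
side black_counter [0.63  0.178 0.054] 0.69 [273 203]
side black_counter [0.53  0.314 0.023] 0.53 [232 189]
side pin_a [0.588 0.278 0.059] 0.69 [253 183]
side pin_a_grip [0.616 0.106 0.183] 0.92 [269 172]
side pin_a_grip [ 0.439 -0.031  0.003] 0.69 [196 278]
side pin_a_grip [0.526 0.315 0.017] 0.57 [231 191]
side ring_rack [ 0.666 -0.183  0.15 ] 0.58 [314 262]
side ring_rack [0.53  0.313 0.022] 0.51 [232 190]
side spray_can [0.782 0.036 0.003] 0.89 [344 250]
side enamel_mug [ 0.44  -0.029  0.004] 0.62 [197 277]
side blue_tape [0.367 0.108 0.   ] 0.89 [168 244]
side blue_tape [0.523 0.322 0.186] 0.54 [226 135]
1.3
```

View pics/a.png

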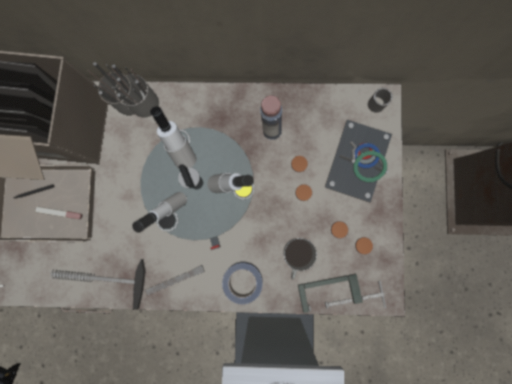

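View pics/b.png

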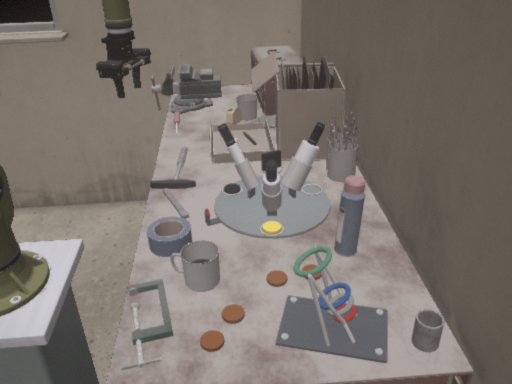

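The top view shows the carousel at about (197,183), with a yellow counter at (243,188), a black one at (165,220) and the red nose at (215,240). The brown discs at (299,164), (303,192), (340,229) and (364,245) lie on the table, so they are look-alikes. Only the disc at (243,188) is yellow and in a dish (z≈0.02, r≈0.125). I'll confirm that in a crop and measure the blade and ring axes.

```bash
python3 - <<'E'
from h import *
im,d=snap('top','c.png',(130,110,270,260),4)
P=cloud('top',d)
hsv=cv2.cvtColor(im,cv2.COLOR_RGB2HSV)
m=(abs(P[...,2]-.165)<.012)&(np.hypot(P[...,0]-.633,P[...,1]-.239)<.05)
q=P[m];c=q.mean(0);w,V=np.linalg.eigh(np.cov(q[:,:2].T));print('blade',len(q),c,np.degrees(np.arctan2(V[1,1],V[0,1])),np.sqrt(w*12))
print(cv2.minAreaRect((q[:,:2]*1000).astype(np.float32)))
ims,ds=optics.read_camera('side')
for n,i,dd in(('top',im,d),('side',ims,ds)):
  h=cv2.cvtColor(i,cv2.COLOR_RGB2HSV);Q=cloud(n,dd);near=(abs(Q[...,0]-.68)<.13)&(abs(Q[...,1]+.185)<.12)&(Q[...,2]>.015)&(dd>0)
  for nm,lo,hi in(('green',55,90),('blue',100,125),('red',170,180)):
    m=near&(h[...,0]>=lo)&(h[...,0]<=hi)&(h[...,1]>100);q=Q[m]
    if len(q)>5:
      c=np.median(q,0); 
      w,V=np.linalg.eigh(np.cov(q.T)); print(n,nm,len(q),q.mean(0).round(3),((q.min(0)+q.max(0))/2).round(3),'normal',V[:,0].round(3),w.round(6))
E
```

```text
blade 153 [0.63330642 0.23900826 0.16569527] -156.72432562286943 [0.01421085 0.05406274]
((634.0517578125, 240.12637329101562), (54.005287170410156, 13.818666458129883), 23.680147171020508)
top blue 168 [ 0.703 -0.201  0.086] [ 0.703 -0.199  0.086] normal [-0.471  0.135  0.872] [3.00e-06 2.50e-04 5.19e-04]
side blue 232 [ 0.703 -0.203  0.089] [ 0.7   -0.202  0.087] normal [-0.47   0.153  0.869] [3.00e-06 3.16e-04 4.35e-04]
side red 14 [ 0.715 -0.2    0.045] [ 0.721 -0.204  0.047] normal [ 0.495 -0.089 -0.864] [3.00e-06 1.18e-04 2.30e-04]
```

View pics/c.png

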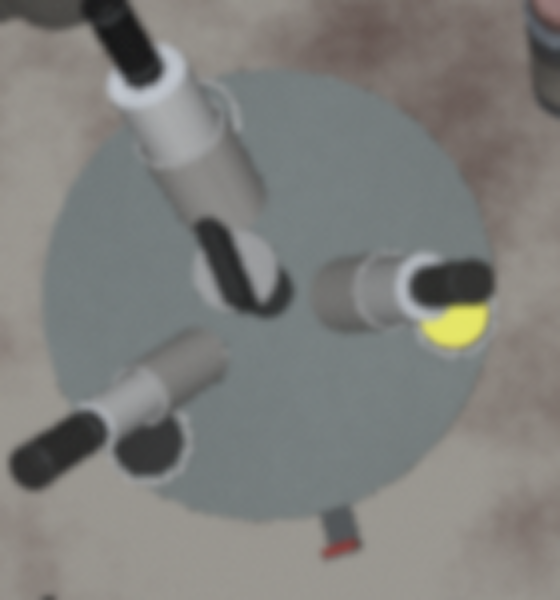

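The crop confirms it: the bright yellow disc at crop (455,320) is in the dish of the right-hand bay. The black disc is at the lower-left bay and the red nose at (340,550). The blade centre is (0.6335, 0.2395) at 23.5°. I'll rise and travel above it.

```bash
cat >> h.py <<'E'
def rel(pos,Rt,o=None):
    o=o or get_obs(); R0=R.from_euler('xyz',o['tool_rot'],degrees=True)
    t=R0.inv().apply(np.array(pos)-o['tool_pos'])*1000; w=(R0.inv()*Rt).as_rotvec(degrees=True)
    print('t mm',t.round(1),'w deg',w.round(2),'| now',np.round(o['tool_pos'],4),np.round(o['tool_rot'],1),'j',np.round(o['qpos'],0),'T',round(o['time_s'],2),'F',np.round(o['force'],1),'grip',round(o['grip_width'],4),round(o['grasp_force'],1))
E
python3 -m creep '[{"tz":-40,"gripper":1},{"tz":-80},{"tz":-110}]'
python3 -m creep '[{"tx":-38,"ty":-15},{"tx":-76,"ty":-30},{"tx":-114,"ty":-45},{"tx":-152,"ty":-60},{"tx":-190,"ty":-75}]'
python3 -m creep '[{"tx":-38,"ty":-15},{"tx":-76,"ty":-30},{"tx":-114,"ty":-45},{"tx":-152,"ty":-60},{"tx":-190,"ty":-75}]'
python3 -m creep '[{"tx":-30,"ty":-11,"wz":-7},{"tx":-60,"ty":-22,"wz":-14},{"tx":-90,"ty":-33,"wz":-21},{"tx":-120,"ty":-44,"wz":-28},{"tx":-120,"ty":-44,"wz":-35}]'
python3 -c "
from h import *
rel([.6335,.2395,.126],R.from_euler('xyz',[180,0,-156.5],degrees=True))"
```

```text
t mm [-502.7 -196.3   96.6] w deg [ 1.000e-02  0.000e+00 -4.486e+01] | now [0.2368 0.6054 0.2226] [180.    0.  158.6] j [-68.  18.  -4.  83.   1.  79.  -3.] T 1.4 F [ 0.  -0.5 -0.8] grip 0.0869 0.0validation failed for argument at $[0]...
validation failed for argument at $[0]...
validation failed for argument at $[0]...
validation failed for argument at $[0]...
```

```bash
python3 -m creep '[{"wx":0,"wy":0,"wz":0,"tx":0,"ty":0,"tz":-40,"gripper":1},{"wx":0,"wy":0,"wz":0,"tx":0,"ty":0,"tz":-80,"gripper":1},{"wx":0,"wy":0,"wz":0,"tx":0,"ty":0,"tz":-110,"gripper":1}]'
```

```text
time_s: 1.65
tool_pos: [0.2368, 0.6055, 0.3355]
tool_rot: [179.9, -0.0, 158.6]
force: [-0.7, -0.5, 1.7]
grip_width: 0.0871
grasp_force: 0.0
```

```bash

python3 -m creep '[{"wx":0,"wy":0,"wz":0,"tx":-38,"ty":-15,"tz":0,"gripper":1},{"wx":0,"wy":0,"wz":0,"tx":-76,"ty":-30,"tz":0,"gripper":1},{"wx":0,"wy":0,"wz":0,"tx":-114,"ty":-45,"tz":0,"gripper":1},{"wx":0,"wy":0,"wz":0,"tx":-152,"ty":-60,"tz":0,"gripper":1},{"wx":0,"wy":0,"wz":0,"tx":-190,"ty":-75,"tz":0,"gripper":1}]'
python3 -m creep '[{"wx":0,"wy":0,"wz":0,"tx":-38,"ty":-15,"tz":0,"gripper":1},{"wx":0,"wy":0,"wz":0,"tx":-76,"ty":-30,"tz":0,"gripper":1},{"wx":0,"wy":0,"wz":0,"tx":-114,"ty":-45,"tz":0,"gripper":1},{"wx":0,"wy":0,"wz":0,"tx":-152,"ty":-60,"tz":0,"gripper":1},{"wx":0,"wy":0,"wz":0,"tx":-190,"ty":-75,"tz":0,"gripper":1}]'
python3 -m creep '[{"wx":0,"wy":0,"wz":-7,"tx":-30,"ty":-11,"tz":0,"gripper":1},{"wx":0,"wy":0,"wz":-14,"tx":-60,"ty":-22,"tz":0,"gripper":1},{"wx":0,"wy":0,"wz":-21,"tx":-90,"ty":-33,"tz":0,"gripper":1},{"wx":0,"wy":0,"wz":-28,"tx":-120,"ty":-44,"tz":0,"gripper":1},{"wx":0,"wy":0,"wz":-35,"tx":-120,"ty":-44,"tz":0,"gripper":1}]'
python3 -c "
from h import *
rel([.6335,.2395,.126],R.from_euler('xyz',[180,0,-156.5],degrees=True))"
```

```text
time_s: 2.07
tool_pos: [0.3876, 0.4648, 0.3329]
tool_rot: [180.0, 0.0, 158.7]
force: [0.9, 0.5, 0.4]
grip_width: 0.0869
grasp_force: 0.0
time_s: 2.48
tool_pos: [0.5372, 0.3257, 0.3329]
tool_rot: [180.0, 0.0, 158.7]
force: [0.4, -0.0, 0.3]
grip_width: 0.0868
grasp_force: 0.0
time_s: 2.9
tool_pos: [0.6366, 0.2343, 0.3315]
tool_rot: [-179.7, 0.0, -166.6]
force: [-0.5, -0.9, -0.6]
grip_width: 0.0875
grasp_force: 0.0
t mm [  1.9   7.  205.5] w deg [-3.500e-01  1.000e-02 -1.012e+01] | now [0.6366 0.2343 0.3315] [-179.7    0.  -166.6] j [-30.  21.  10.  68.  -3.  91.  83.] T 2.9 F [-0.5 -0.9 -0.6] grip 0.0875 0.0
```

```bash

python3 -m creep '[{"wx":0,"wy":0,"wz":-5,"tx":1,"ty":3,"tz":40,"gripper":1},{"wx":0,"wy":0,"wz":-10,"tx":2,"ty":7,"tz":80,"gripper":1},{"wx":0,"wy":0,"wz":-10,"tx":2,"ty":7,"tz":105,"gripper":1},{"wx":0,"wy":0,"wz":-10,"tx":2,"ty":7,"tz":120,"gripper":1}]'
python3 -c "
from h import *
rel([.6335,.2395,.131],R.from_euler('xyz',[180,0,-156.5],degrees=True))
im,_=snap('side','d.png',(150,40,400,260),2.6)"
```

```text
time_s: 3.23
tool_pos: [0.6261, 0.2486, 0.208]
tool_rot: [180.0, -0.3, -156.3]
force: [0.1, 0.6, 0.2]
grip_width: 0.0872
grasp_force: 0.0
t mm [ -3.6 -11.3  77. ] w deg [ 0.02 -0.34  0.19] | now [0.6261 0.2486 0.208 ] [ 180.    -0.3 -156.3] j [-29.  22.   7.  81.  -3.  78.  92.] T 3.23 F [0.1 0.6 0.2] grip 0.0872 0.0
```

View pics/d.png

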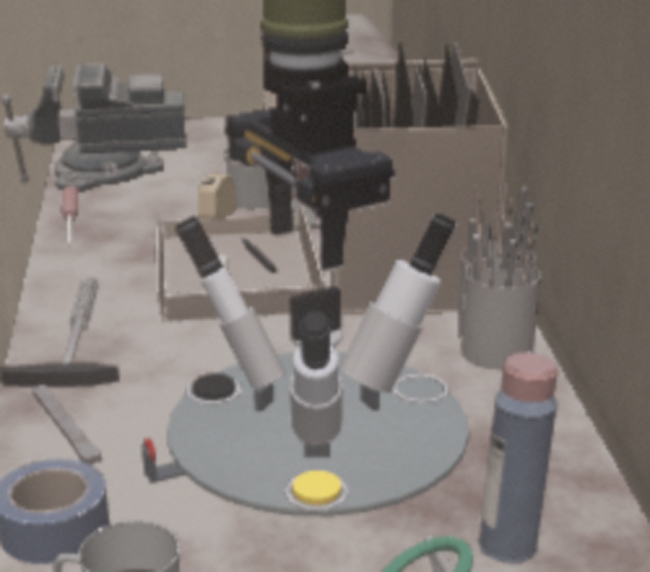

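The side view shows the hand above the handle, between the pin tops, with clearance on both sides. I'll settle, then correct.

```bash

python3 -m creep '[{"wx":0,"wy":0,"wz":0,"tx":0,"ty":0,"tz":0,"gripper":1},{"wx":0,"wy":0,"wz":0,"tx":0,"ty":0,"tz":0,"gripper":1}]' >/dev/null
python3 -c "
from h import *
rel([.6335,.2395,.131],R.from_euler('xyz',[180,0,-156.5],degrees=True))"
```

```text
t mm [ -0.4 -10.7  82.8] w deg [-0.    0.09  0.14] | now [0.6288 0.2491 0.2138] [-1.800e+02  1.000e-01 -1.564e+02] j [-29.  22.   8.  80.  -3.  78.  92.] T 3.45 F [-0.6 -0.3  0.4] grip 0.0871 0.0
```

```bash

python3 -m creep '[{"wx":0,"wy":0,"wz":0,"tx":0,"ty":-11,"tz":20,"gripper":1},{"wx":0,"wy":0,"wz":0,"tx":0,"ty":-11,"tz":50,"gripper":1},{"wx":0,"wy":0,"wz":0,"tx":0,"ty":-11,"tz":75,"gripper":1},{"wx":0,"wy":0,"wz":0,"tx":0,"ty":-11,"tz":83,"gripper":1},{"wx":0,"wy":0,"wz":0,"tx":0,"ty":-11,"tz":83,"gripper":1}]'
python3 -m creep '[{"wx":0,"wy":0,"wz":0,"tx":0,"ty":0,"tz":0,"gripper":-1},{"wx":0,"wy":0,"wz":0,"tx":0,"ty":0,"tz":0,"gripper":-1},{"wx":0,"wy":0,"wz":0,"tx":0,"ty":0,"tz":0,"gripper":-1},{"wx":0,"wy":0,"wz":0,"tx":0,"ty":0,"tz":0,"gripper":-1},{"wx":0,"wy":0,"wz":0,"tx":0,"ty":0,"tz":0,"gripper":-1}]' 40
python3 -m creep '[{"wx":0,"wy":0,"wz":0,"tx":0,"ty":0,"tz":0,"gripper":-1},{"wx":0,"wy":0,"wz":0,"tx":0,"ty":0,"tz":0,"gripper":-1}]'
python3 -c "
from h import *
rel([.6335,.2395,.131],R.from_euler('xyz',[180,0,-156.5],degrees=True))"
```

```text
time_s: 3.87
tool_pos: [0.632, 0.2387, 0.1287]
tool_rot: [180.0, -0.1, -156.4]
force: [-0.3, 0.1, 0.1]
grip_width: 0.0874
grasp_force: 0.0
time_s: 4.28
tool_pos: [0.6332, 0.2391, 0.1308]
tool_rot: [180.0, 0.1, -156.4]
force: [-0.3, -0.5, -0.7]
grip_width: 0.0614
grasp_force: 0.0
time_s: 4.45
tool_pos: [0.6327, 0.2389, 0.1299]
tool_rot: [180.0, 0.0, -156.4]
force: [-0.4, 0.9, 0.4]
grip_width: 0.0481
grasp_force: 0.0
t mm [-1.   0.2 -1.1] w deg [0.   0.03 0.14] | now [0.6327 0.2389 0.1299] [ 180.     0.  -156.4] j [-29.  25.   7.  86.  -3.  70.  93.] T 4.45 F [-0.4  0.9  0.4] grip 0.0481 0.0
```

```bash

python3 -m creep '[{"wx":0,"wy":0,"wz":0,"tx":0,"ty":0,"tz":0,"gripper":-1},{"wx":0,"wy":0,"wz":0,"tx":0,"ty":0,"tz":0,"gripper":-1},{"wx":0,"wy":0,"wz":0,"tx":0,"ty":0,"tz":0,"gripper":-1},{"wx":0,"wy":0,"wz":0,"tx":0,"ty":0,"tz":0,"gripper":-1},{"wx":0,"wy":0,"wz":0,"tx":0,"ty":0,"tz":0,"gripper":-1}]' >/dev/null
python3 -m creep '[{"wx":0,"wy":0,"wz":0,"tx":0,"ty":0,"tz":0,"gripper":-1},{"wx":0,"wy":0,"wz":0,"tx":0,"ty":0,"tz":0,"gripper":-1},{"wx":0,"wy":0,"wz":0,"tx":0,"ty":0,"tz":0,"gripper":-1},{"wx":0,"wy":0,"wz":0,"tx":0,"ty":0,"tz":0,"gripper":-1}]'
python3 -m creep '[{"wx":0,"wy":0,"wz":2,"tx":0,"ty":0,"tz":0,"gripper":-1},{"wx":0,"wy":0,"wz":6,"tx":0,"ty":0,"tz":0,"gripper":-1},{"wx":0,"wy":0,"wz":11,"tx":0,"ty":0,"tz":0,"gripper":-1},{"wx":0,"wy":0,"wz":16,"tx":0,"ty":0,"tz":0,"gripper":-1},{"wx":0,"wy":0,"wz":20,"tx":0,"ty":0,"tz":0,"gripper":-1}]'
```

```text
time_s: 5.2
tool_pos: [0.6321, 0.2401, 0.1295]
tool_rot: [179.9, -0.0, -156.3]
force: [-2.9, 3.5, -0.2]
grip_width: 0.0138
grasp_force: 40.0
time_s: 5.62
tool_pos: [0.6319, 0.2408, 0.1295]
tool_rot: [179.9, -0.0, -176.5]
force: [-2.5, 4.1, -1.4]
grip_width: 0.0137
grasp_force: 40.0
```

```bash

python3 -m creep '[{"wx":0,"wy":0,"wz":5,"tx":0,"ty":0,"tz":0,"gripper":-1},{"wx":0,"wy":0,"wz":10,"tx":0,"ty":0,"tz":0,"gripper":-1},{"wx":0,"wy":0,"wz":15,"tx":0,"ty":0,"tz":0,"gripper":-1},{"wx":0,"wy":0,"wz":20,"tx":0,"ty":0,"tz":0,"gripper":-1},{"wx":0,"wy":0,"wz":25,"tx":0,"ty":0,"tz":0,"gripper":-1}]'
python3 -m creep '[{"wx":0,"wy":0,"wz":5,"tx":0,"ty":0,"tz":0,"gripper":-1},{"wx":0,"wy":0,"wz":10,"tx":0,"ty":0,"tz":0,"gripper":-1},{"wx":0,"wy":0,"wz":15,"tx":0,"ty":0,"tz":0,"gripper":-1},{"wx":0,"wy":0,"wz":19,"tx":0,"ty":0,"tz":0,"gripper":-1},{"wx":0,"wy":0,"wz":21,"tx":0,"ty":0,"tz":0,"gripper":-1}]'
python3 -m creep '[{"wx":0,"wy":0,"wz":0,"tx":0,"ty":0,"tz":0,"gripper":-1},{"wx":0,"wy":0,"wz":0,"tx":0,"ty":0,"tz":0,"gripper":-1}]'
python3 - <<'E'
from h import *
im,d=optics.read_camera('side')
cands=[np.array(r['point']) for q in('yellow_counter','dish_a') for r in nets.place_of(q,'side')]
A=np.array([.633,.2395])
for c in cands:
  if np.hypot(*(c[:2]-A))<.16: v=c[:2]-A; print(c.round(3),np.hypot(*v).round(3),np.degrees(np.arctan2(v[1],v[0])).round(1))
h=cv2.cvtColor(im,cv2.COLOR_RGB2HSV);m=(h[...,0]>20)&(h[...,0]<35)&(h[...,1]>150)&(h[...,2]>150)
P=cloud('side',d)[m]; P=P[(abs(P[:,2]-.03)<.02)];v=P.mean(0)[:2]-A;print('yellow',len(P),P.mean(0),np.hypot(*v),np.degrees(np.arctan2(v[1],v[0])))
E
```

```text
time_s: 6.03
tool_pos: [0.632, 0.2417, 0.1295]
tool_rot: [179.8, -0.1, 158.6]
force: [0.0, 6.9, -1.7]
grip_width: 0.0138
grasp_force: 40.0
time_s: 6.45
tool_pos: [0.6325, 0.2424, 0.1295]
tool_rot: [179.8, -0.1, 137.6]
force: [0.7, 7.2, -2.1]
grip_width: 0.0134
grasp_force: 40.0
time_s: 6.62
tool_pos: [0.6325, 0.2424, 0.1295]
tool_rot: [179.8, -0.1, 137.8]
force: [1.3, 7.3, -2.7]
grip_width: 0.0142
grasp_force: 40.0
[0.512 0.2   0.018] 0.127 -162.1
[0.504 0.2   0.182] 0.135 -162.8
[0.515 0.202 0.021] 0.124 -162.3
[0.661 0.365 0.018] 0.129 77.6
yellow 0 [nan nan nan] nan nan<stdin>:8: RuntimeWarning: Mean of empty slice.
  ret = um.true_divide(
```

The yellow bay stands at the pointer: the counter is at (0.512, 0.200) and the mark at (0.5135, 0.199). I'll release and rise.

```bash

python3 -m creep '[{"wx":0,"wy":0,"wz":0,"tx":0,"ty":0,"tz":0,"gripper":1},{"wx":0,"wy":0,"wz":0,"tx":0,"ty":0,"tz":0,"gripper":1},{"wx":0,"wy":0,"wz":0,"tx":0,"ty":0,"tz":0,"gripper":1},{"wx":0,"wy":0,"wz":0,"tx":0,"ty":0,"tz":0,"gripper":1},{"wx":0,"wy":0,"wz":0,"tx":0,"ty":0,"tz":0,"gripper":1}]'
python3 -m creep '[{"wx":0,"wy":0,"wz":0,"tx":0,"ty":0,"tz":-30,"gripper":1},{"wx":0,"wy":0,"wz":0,"tx":0,"ty":0,"tz":-70,"gripper":1},{"wx":0,"wy":0,"wz":0,"tx":0,"ty":0,"tz":-110,"gripper":1},{"wx":0,"wy":0,"wz":0,"tx":0,"ty":0,"tz":-150,"gripper":1},{"wx":0,"wy":0,"wz":0,"tx":0,"ty":0,"tz":-190,"gripper":1}]'
python3 -m creep '[{"wx":0,"wy":0,"wz":-7,"tx":0,"ty":0,"tz":0,"gripper":1},{"wx":0,"wy":0,"wz":-14,"tx":0,"ty":0,"tz":0,"gripper":1},{"wx":0,"wy":0,"wz":-21,"tx":0,"ty":0,"tz":0,"gripper":1},{"wx":0,"wy":0,"wz":-28,"tx":0,"ty":0,"tz":0,"gripper":1},{"wx":0,"wy":0,"wz":-35,"tx":0,"ty":0,"tz":0,"gripper":1}]'
cat >> h.py <<'E'
A=np.array([.633,.2395])
def axisR(ang,tilt=30):
    u=np.array([np.cos(np.radians(ang)),np.sin(np.radians(ang)),0]); z=-(np.sin(np.radians(tilt))*u+np.cos(np.radians(tilt))*np.array([0,0,1]))
    y=np.cross([0,0,1],-u); y=np.array([-u[1],u[0],0])*-1
    x=np.cross(y,z); return R.from_matrix(np.stack([x,y,z],1)),-z
E
python3 - <<'E'
from h import *
im,d=snap('side','e.png',(180,90,340,250),3.5)
for q in('yellow_counter','pin_a_grip','pin_a'):
  for r in nets.place_of(q,'side'):
    c=np.array(r['point']);v=c[:2]-A
    if np.hypot(*v)<.17: print(q,c.round(3),round(r['confidence'],2),np.hypot(*v).round(3),np.degrees(np.arctan2(v[1],v[0])).round(1))
Rt,a=axisR(-162); G=np.array([A[0]+.135*np.cos(np.radians(-162)),A[1]+.135*np.sin(np.radians(-162)),.186])
P=cloud('side',d).reshape(-1,3); s=(P-G)@a; rad=P-G-s[:,None]*a; rr=np.linalg.norm(rad,axis=1)
y=np.cross([0,0,1],a);y/=np.linalg.norm(y);x=np.cross(y,a)
for lo,hi in((-.08,-.05),(-.05,-.035),(-.025,0),(0,.02)):
  m=(s>lo)&(s<hi)&(rr<.04); Q=np.stack([rad[m]@x,rad[m]@y],1)
  f=np.linalg.lstsq(np.c_[2*Q,np.ones(len(Q))],(Q**2).sum(1),rcond=None)[0];print(lo,hi,len(Q),f[:2].round(4),'r',np.sqrt(f[2]+f[0]**2+f[1]**2).round(4),Q.min(0).round(3),Q.max(0).round(3))
print('top s',np.sort(s[(rr<.014)])[-5:], 'x',x,'y',y)
rel(G+a*(.080),Rt)
E
```

```text
time_s: 7.18
tool_pos: [0.633, 0.2377, 0.1297]
tool_rot: [-180.0, 0.0, 137.6]
force: [0.2, -0.1, -0.4]
grip_width: 0.0394
grasp_force: 0.0
time_s: 7.6
tool_pos: [0.6324, 0.238, 0.3217]
tool_rot: [180.0, 0.0, 137.6]
force: [1.2, 0.2, -0.6]
grip_width: 0.0726
grasp_force: 0.0
time_s: 8.02
tool_pos: [0.6327, 0.2382, 0.3197]
tool_rot: [-180.0, 0.0, 172.9]
force: [-0.5, 0.1, 0.3]
grip_width: 0.0862
grasp_force: 0.0
yellow_counter [0.514 0.202 0.02 ] 0.51 0.125 -162.4
yellow_counter [0.664 0.372 0.185] 0.48 0.136 76.9
pin_a_grip [0.503 0.198 0.183] 0.92 0.136 -162.4
pin_a [0.682 0.204 0.056] 0.85 0.061 -36.1
-0.08 -0.05 196 [-0.0006 -0.0005] r 0.0194 [-0.025 -0.01 ] [0.022 0.024]
-0.05 -0.035 83 [ 0.0002 -0.0008] r 0.0185 [-0.019 -0.005] [0.02 0.02]
-0.025 0 91 [0.0008 0.0009] r 0.0106 [-0.012 -0.003] [0.013 0.015]
0 0.02 77 [0.0003 0.0012] r 0.0104 [-0.012 -0.002] [0.013 0.014]
top s [0.03437384 0.03450649 0.03480389 0.03504338 0.0359178 ] x [-0.8236391  -0.26761657 -0.5       ] y [ 0.30901699 -0.95105652  0.        ]
t mm [157.7 -74.4  64.3] w deg [ -6.71 -29.49 -25.  ] | now [0.6327 0.2384 0.3196] [-180.     0.   172.4] j [-33.  21.  15.  70.  -5.  90.  63.] T 8.22 F [ 0.1  0.2 -0.1] grip 0.0866 0.0
```

View pics/e.png

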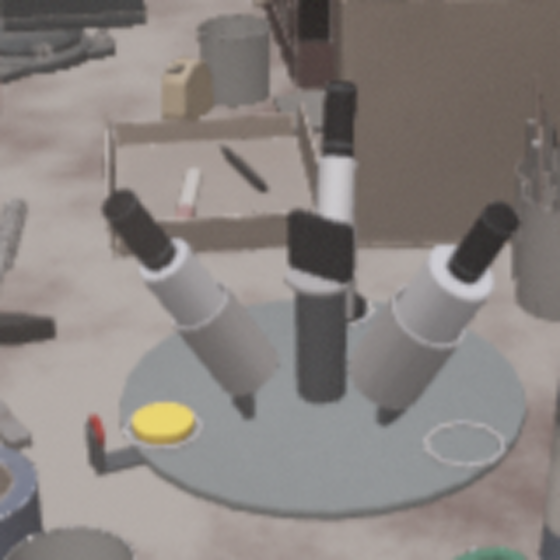

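The yellow counter sits in front of the left pin at the pointer, crop (163,423) beside the red nose (97,430). That pin's body radius fits about 19–20 mm, so it is pin_a and the grey ring should stop it. I'll approach coaxially.

```bash

python3 -m creep '[{"wx":-1,"wy":-6,"wz":-4,"tx":25,"ty":-12,"tz":0,"gripper":1},{"wx":-3,"wy":-12,"wz":-9,"tx":60,"ty":-28,"tz":0,"gripper":1},{"wx":-4,"wy":-17,"wz":-14,"tx":95,"ty":-45,"tz":0,"gripper":1},{"wx":-5,"wy":-22,"wz":-18,"tx":130,"ty":-60,"tz":20,"gripper":1},{"wx":-6,"wy":-26,"wz":-22,"tx":158,"ty":-74,"tz":40,"gripper":1}]'
python3 -m creep '[{"wx":0,"wy":0,"wz":0,"tx":0,"ty":0,"tz":0,"gripper":1},{"wx":0,"wy":0,"wz":0,"tx":0,"ty":0,"tz":0,"gripper":1}]' >/dev/null
cat >> h.py <<'E'
Rp,ap=axisR(-162.2); G=np.array([A[0]+.135*np.cos(np.radians(-162)),A[1]+.135*np.sin(np.radians(-162)),.186])+ap*.003+np.array([.0003,-.0009,0])
E
python3 -c "
from h import *
rel(G+ap*.065,Rp)"
```

```text
time_s: 8.63
tool_pos: [0.4763, 0.1965, 0.2831]
tool_rot: [178.2, 21.3, -168.3]
force: [-2.8, 0.1, -4.9]
grip_width: 0.0867
grasp_force: 0.0
t mm [41.1 -7.1 39.2] w deg [-1.11 -7.51 -6.59] | now [0.4941 0.1963 0.297 ] [ 177.9   22.4 -169.4] j [-31. -15.   3. 112.   6.  61.  71.] T 8.8 F [0.8 0.5 0.8] grip 0.0869 0.0
```

The coaxial tilt runs joint 2 close to its limit. The pads are flat, so a vertical tool with its y axis perpendicular to the lean plane grips the pin just as well. I'll use that.

```bash
python3 -c "
from h import *
print(G)
rel(G+[0,0,.06],axisR(-162.2,0)[0])"
```

```text
[0.50347918 0.19642416 0.18859808]
t mm [ 9.9 -3.4 48.2] w deg [ 0.64 22.45 -6.7 ] | now [0.4941 0.1963 0.297 ] [ 177.9   22.4 -169.4] j [-31. -15.   3. 112.   6.  61.  71.] T 8.8 F [0.8 0.5 0.8] grip 0.0869 0.0
```

```bash

python3 -m creep '[{"wx":0,"wy":6,"wz":-2,"tx":3,"ty":-1,"tz":5,"gripper":1},{"wx":0,"wy":12,"wz":-4,"tx":6,"ty":-2,"tz":15,"gripper":1},{"wx":0,"wy":18,"wz":-6,"tx":10,"ty":-3,"tz":25,"gripper":1},{"wx":0,"wy":22.5,"wz":-7,"tx":10,"ty":-3,"tz":35,"gripper":1},{"wx":0,"wy":22.5,"wz":-7,"tx":10,"ty":-3,"tz":35,"gripper":1}]'
python3 -m creep '[{"wx":0,"wy":0,"wz":0,"tx":0,"ty":0,"tz":0,"gripper":1}]' >/dev/null
python3 -c "
from h import *
rel(G-[0,0,.019],axisR(-162.2,0)[0])"
```

```text
time_s: 9.22
tool_pos: [0.5038, 0.1979, 0.2571]
tool_rot: [179.7, -0.4, -161.7]
force: [-0.2, 0.3, -0.5]
grip_width: 0.087
grasp_force: 0.0
t mm [-1.4 -2.3 89.5] w deg [ 0.4  -0.18  0.5 ] | now [0.5019 0.1977 0.2591] [ 179.6   -0.2 -161.7] j [-31.   4.   8.  96.  -1.  80.  85.] T 9.3 F [-0.5  0.1  0.4] grip 0.087 0.0
```

```bash

python3 -m creep '[{"wx":0,"wy":0,"wz":0,"tx":-1,"ty":-2,"tz":25,"gripper":1},{"wx":0,"wy":0,"wz":0,"tx":-1,"ty":-2,"tz":50,"gripper":0.6},{"wx":0,"wy":0,"wz":0.5,"tx":-1,"ty":-2,"tz":75,"gripper":0.3},{"wx":0,"wy":0,"wz":0.5,"tx":-1,"ty":-2,"tz":89,"gripper":0.1},{"wx":0,"wy":0,"wz":0.5,"tx":-1,"ty":-2,"tz":89,"gripper":0}]'
python3 -m creep '[{"wx":0,"wy":0,"wz":0,"tx":0,"ty":0,"tz":0,"gripper":-0.2},{"wx":0,"wy":0,"wz":0,"tx":0,"ty":0,"tz":0,"gripper":-0.2},{"wx":0,"wy":0,"wz":0,"tx":0,"ty":0,"tz":0,"gripper":-0.2},{"wx":0,"wy":0,"wz":0,"tx":0,"ty":0,"tz":0,"gripper":-0.2}]' 
python3 - <<'E'
from h import *
rel(G-[0,0,.019],axisR(-162.2,0)[0]); snap('side','f.png',(150,60,330,240),3.3)
E
```

```text
time_s: 9.72
tool_pos: [0.499, 0.1957, 0.1695]
tool_rot: [179.5, -0.2, -162.1]
force: [-1.5, -0.4, 0.4]
grip_width: 0.0681
grasp_force: 0.0
time_s: 10.05
tool_pos: [0.5011, 0.1965, 0.1728]
tool_rot: [179.5, 0.0, -162.0]
force: [-1.0, -0.2, -0.5]
grip_width: 0.0412
grasp_force: 0.0
t mm [-2.3 -0.9  3.2] w deg [0.54 0.04 0.15] | now [0.5011 0.1965 0.1728] [ 179.5    0.  -162. ] j [-31.   6.   8. 103.  -1.  70.  85.] T 10.05 F [-1.  -0.2 -0.5] grip 0.0412 0.0
```

View pics/f.png

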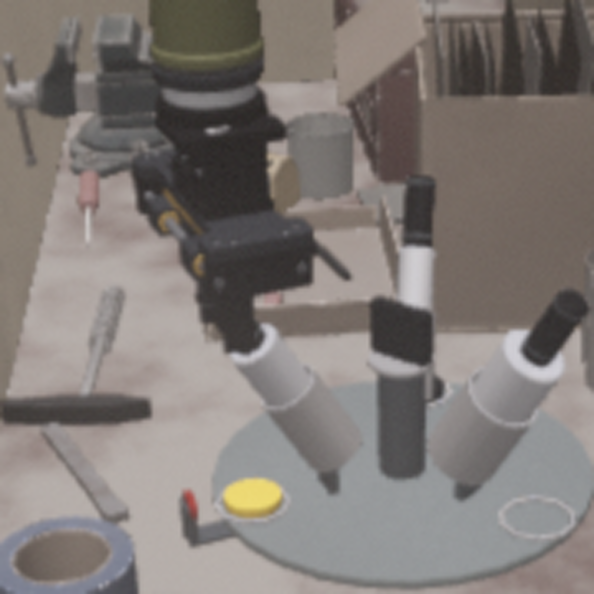

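The fingers straddle the grip of the leaning pin at crop (240,330), clear of the shoulder. I'll close and draw along the tube.

```bash

python3 -m creep '[{"wx":0,"wy":0,"wz":0,"tx":-2,"ty":-1,"tz":2,"gripper":-1},{"wx":0,"wy":0,"wz":0,"tx":-2,"ty":-1,"tz":2,"gripper":-1},{"wx":0,"wy":0,"wz":0,"tx":-2,"ty":-1,"tz":2,"gripper":-1},{"wx":0,"wy":0,"wz":0,"tx":-2,"ty":-1,"tz":2,"gripper":-1},{"wx":0,"wy":0,"wz":0,"tx":-2,"ty":-1,"tz":2,"gripper":-1}]' 58
python3 -m creep '[{"wx":0,"wy":0,"wz":0,"tx":5,"ty":0,"tz":-8.7,"gripper":-1},{"wx":0,"wy":0,"wz":0,"tx":10,"ty":0,"tz":-17.3,"gripper":-1},{"wx":0,"wy":0,"wz":0,"tx":15,"ty":0,"tz":-26,"gripper":-1}]'
```

```text
time_s: 10.52
tool_pos: [0.5025, 0.196, 0.1692]
tool_rot: [179.5, -0.1, -162.0]
force: [1.3, 1.1, 1.3]
grip_width: 0.0248
grasp_force: 57.7
time_s: 10.77
tool_pos: [0.4878, 0.1908, 0.1952]
tool_rot: [179.5, -0.2, -162.0]
force: [2.0, 2.3, -2.2]
grip_width: 0.0245
grasp_force: 57.7
```

```bash

python3 -m creep '[{"wx":0,"wy":0,"wz":0,"tx":7,"ty":0,"tz":-12.1,"gripper":-1},{"wx":0,"wy":0,"wz":0,"tx":14,"ty":0,"tz":-24.2,"gripper":-1},{"wx":0,"wy":0,"wz":0,"tx":21,"ty":0,"tz":-36.4,"gripper":-1},{"wx":0,"wy":0,"wz":0,"tx":28,"ty":0,"tz":-48.5,"gripper":-1},{"wx":0,"wy":0,"wz":0,"tx":34,"ty":0,"tz":-58.9,"gripper":-1}]'
python3 -m creep '[{"wx":0,"wy":0,"wz":0,"tx":0,"ty":0,"tz":-20,"gripper":-1},{"wx":0,"wy":0,"wz":0,"tx":0,"ty":0,"tz":-50,"gripper":-1},{"wx":0,"wy":0,"wz":0,"tx":0,"ty":0,"tz":-80,"gripper":-1},{"wx":0,"wy":0,"wz":0,"tx":0,"ty":0,"tz":-80,"gripper":-1}]'
python3 - <<'E'
from h import *
im,d=snap('side','g.png',(120,20,330,230),2.8)
P=cloud('side',d)
# rack fits
i=im;h=cv2.cvtColor(i,cv2.COLOR_RGB2HSV)
near=(abs(P[...,0]-.68)<.13)&(abs(P[...,1]+.185)<.12)&(P[...,2]>.015)&(d>0)
print(np.histogram(h[...,0][near&(h[...,1]>80)],bins=range(0,181,15)))
g=near&(h[...,0]>60)&(h[...,0]<95)&(h[...,1]>60)&(P[...,2]>.11);q=P[g];w,V=np.linalg.eigh(np.cov(q.T));print(len(q),q.mean(0),(q.min(0)+q.max(0))/2,V[:,0])
print([ (r['point'],r['confidence']) for n in('side','top') for r in (optics.read_camera(n),nets.place_of('ring_rack',n))[1][:1]])
rel([.64,-.18,.3],axisR(164.5,0)[0])
E
```

```text
time_s: 11.18
tool_pos: [0.4548, 0.1791, 0.2555]
tool_rot: [179.5, -0.2, -162.1]
force: [0.3, 0.1, -3.1]
grip_width: 0.0247
grasp_force: 58.0
time_s: 11.52
tool_pos: [0.4581, 0.1797, 0.341]
tool_rot: [179.4, 0.4, -162.1]
force: [1.6, -0.1, -2.3]
grip_width: 0.0249
grasp_force: 58.0
(array([128,   0,   0,   0,   0,   0,   0, 278,   0,   0,   0,  20]), array([  0,  15,  30,  45,  60,  75,  90, 105, 120, 135, 150, 165, 180]))
302 [ 0.66047601 -0.19064761  0.16112377] [ 0.65923079 -0.1883767   0.16078174] [-0.47348118  0.14896557  0.86811568]
[([0.6637, -0.1861, 0.153], 0.79), ([0.664, -0.1843, 0.1526], 0.77)]
t mm [ -65.  -398.6   28.7] w deg [ 0.38 -0.47 33.46] | now [0.4555 0.1789 0.3324] [ 179.5   -0.3 -162. ] j [-32.  -3.   7.  95.  -0.  89.  83.] T 11.77 F [ 0.5  0.3 -4.2] grip 0.0244 58.0
```

View pics/g.png

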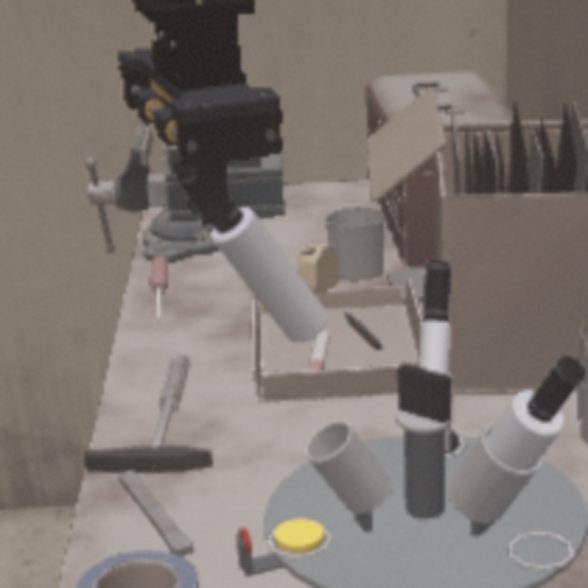

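The pin is cleanly out and held at crop (265,270), with its lean kept and the counter still in the dish. I'll carry it over to the rings.

```bash

python3 -m creep '[{"wx":0,"wy":0,"wz":0,"tx":0,"ty":-20,"tz":0,"gripper":-1},{"wx":0,"wy":0,"wz":0,"tx":-1,"ty":-55,"tz":0,"gripper":-1},{"wx":0,"wy":0,"wz":0,"tx":-2,"ty":-95,"tz":0,"gripper":-1},{"wx":0,"wy":0,"wz":0,"tx":-3,"ty":-135,"tz":0,"gripper":-1},{"wx":0,"wy":0,"wz":0,"tx":-4,"ty":-175,"tz":0,"gripper":-1}]'
python3 -m creep '[{"wx":0,"wy":0,"wz":6.5,"tx":0,"ty":-40,"tz":0,"gripper":-1},{"wx":0,"wy":0,"wz":13,"tx":-1,"ty":-80,"tz":0,"gripper":-1},{"wx":0,"wy":0,"wz":20,"tx":-2,"ty":-120,"tz":0,"gripper":-1},{"wx":0,"wy":0,"wz":27,"tx":-3,"ty":-155,"tz":0,"gripper":-1},{"wx":0,"wy":0,"wz":33.5,"tx":-4,"ty":-182,"tz":0,"gripper":-1}]'
python3 -m creep '[{"wx":0,"wy":0,"wz":0,"tx":0,"ty":0,"tz":0,"gripper":-1},{"wx":0,"wy":0,"wz":0,"tx":0,"ty":0,"tz":0,"gripper":-1},{"wx":0,"wy":0,"wz":0,"tx":0,"ty":0,"tz":0,"gripper":-1}]' >/dev/null
cat > m.py <<'E'
from h import *
from scipy.optimize import least_squares
# torus fit: rings (centre radius R, bar 5); cylinder fit for pin body
def torus(q,Rc,c0,a0):
    def f(p):
        a=p[3:6]/np.linalg.norm(p[3:6]); v=q-p[:3]; s=v@a; rr=np.linalg.norm(v-s[:,None]*a,axis=1); return np.hypot(rr-Rc,s)-.005
    r=least_squares(f,np.r_[c0,a0],loss='soft_l1',f_scale=.001); a=r.x[3:]/np.linalg.norm(r.x[3:]); return r.x[:3],a,np.abs(r.fun).mean()
def cyl(q,rad,c0,a0):
    def f(p):
        a=p[3:6]/np.linalg.norm(p[3:6]); v=q-p[:3]; s=v@a; return np.linalg.norm(v-s[:,None]*a,axis=1)-rad
    r=least_squares(f,np.r_[c0,a0],loss='soft_l1',f_scale=.001); a=r.x[3:]/np.linalg.norm(r.x[3:]); return r.x[:3],a,np.abs(r.fun).mean()
a0=np.array([-.48,.14,.866]);O0=np.array([.664,-.185,.154])
def meas(n,crop=None,fn=None):
    im,d=snap(n,fn,crop,3) if fn else optics.read_camera(n)
    h=cv2.cvtColor(im,cv2.COLOR_RGB2HSV);P=cloud(n,d); V=P-O0;s=V@a0;rr=np.linalg.norm(V-s[...,None]*a0,axis=-1); ok=(d>0)
    out={}
    for nm,k,Rc,m in(('green',0,.0325,(h[...,0]>55)&(h[...,0]<98)&(h[...,1]>50)),('blue',-.085,.0275,(h[...,0]>100)&(h[...,0]<128)&(h[...,1]>70))):
        q=P[ok&m&(abs(s-k)<.02)&(abs(rr-Rc)<.02)]
        if len(q)>30: c,a,e=torus(q,Rc,O0+k*a0,a0); out[nm]=c; print(n,nm,len(q),c.round(4),a.round(3),'err',e.round(4))
    o=get_obs();R0=R.from_euler('xyz',o['tool_rot'],degrees=True);g=np.array(o['tool_pos'])-.019*R0.as_matrix()[:,2]
    ax=R0.apply([.5,0,-.866]); V=P-g;s=V@ax;rr=np.linalg.norm(V-s[...,None]*ax,axis=-1)
    q=P[ok&(s>-.147)&(s<-.036)&(rr<.03)]
    if len(q)>30:
        c,a,e=cyl(q,.02,g-.09*ax,ax)
        sb=(q-c)@a; tip=c+a*np.percentile(sb,.5); c=c+a*((g-c)@a); out['pin']=(c,a,tip); print(n,'pin',len(q),'axis',a.round(3),'axis pt nearest grasp',c.round(4),'off grasp',(c-g).round(4),'err',e.round(4),'tip~',tip.round(4))
    return out
E
python3 - <<'E'
from m import *
meas('side',(200,80,420,330),'i.png');meas('top')
rel([.573,-.158,.2985],axisR(164,0)[0])
E
```

```text
time_s: 12.18
tool_pos: [0.5137, 0.0124, 0.3309]
tool_rot: [179.5, -0.3, -162.0]
force: [0.4, -0.1, -3.1]
grip_width: 0.025
grasp_force: 58.0
time_s: 12.6
tool_pos: [0.5734, -0.1616, 0.329]
tool_rot: [179.8, -0.6, 163.9]
force: [-0.3, 0.4, -3.0]
grip_width: 0.0246
grasp_force: 58.0
side green 360 [ 0.6599 -0.1852  0.1565] [-0.475  0.15   0.867] err 0.0009
side blue 290 [ 0.7006 -0.1982  0.0831] [-0.473  0.159  0.867] err 0.0009
side pin 1460 axis [-0.484  0.127  0.866] axis pt nearest grasp [ 0.5739 -0.1568  0.3487] off grasp [-0.0001 -0.0007  0.    ] err 0.0008 tip~ [ 0.6449 -0.1755  0.2217]
top green 102 [ 0.6624 -0.1858  0.1545] [-0.498  0.123  0.858] err 0.0009
top blue 108 [ 0.7036 -0.1982  0.0799] [-0.523  0.152  0.839] err 0.001
top pin 118 axis [-0.48   0.13   0.868] axis pt nearest grasp [ 0.5754 -0.1564  0.3498] off grasp [ 0.0012 -0.0004  0.0007] err 0.0003 tip~ [ 0.6454 -0.1754  0.2232]
t mm [ 0.1 -2.6 31.5] w deg [ 0.4  -0.5   0.65] | now [ 0.574  -0.1558  0.3301] [179.6  -0.5 164.6] j [-11.  11.  29.  82.  -6.  89.  92.] T 12.95 F [ 0.  -0.3 -1.4] grip 0.0244 58.2
```

View pics/i.png

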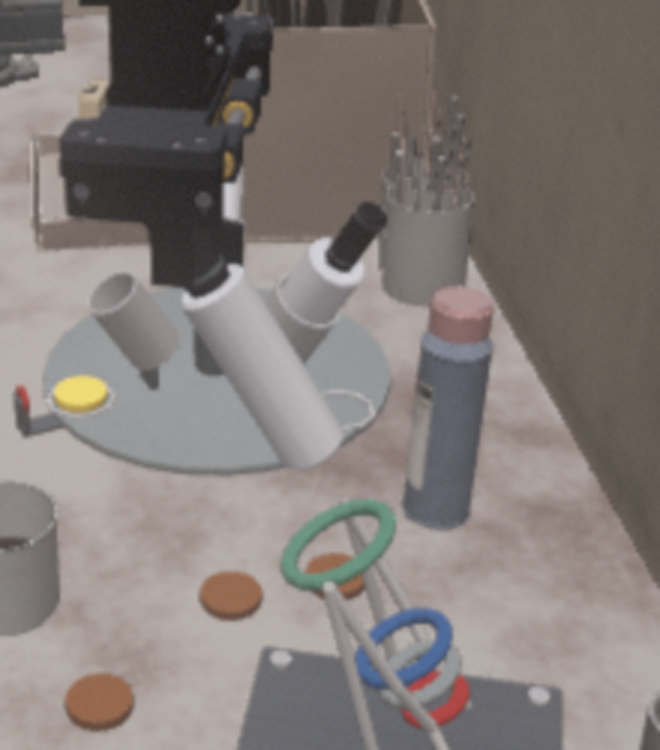

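The pin is held straight, with its tip at crop (310,450), above the green ring at (340,545). The bystanders are undisturbed. I'll align it: +16, −1, +9 mm and a 2.3° turn.

```bash

python3 -m creep '[{"wx":0,"wy":0,"wz":1,"tx":8,"ty":-1,"tz":4,"gripper":-1},{"wx":0,"wy":0,"wz":2.3,"tx":16,"ty":-1.2,"tz":9,"gripper":-1},{"wx":0,"wy":0,"wz":2.3,"tx":16,"ty":-1.2,"tz":9,"gripper":-1},{"wx":0,"wy":0,"wz":2.3,"tx":16,"ty":-1.2,"tz":9,"gripper":-1},{"wx":0,"wy":0,"wz":2.3,"tx":16,"ty":-1.2,"tz":9,"gripper":-1}]'
cat >> m.py <<'E'
AX=np.array([-.479,.150,.865]);AX/=np.linalg.norm(AX)
def both():
    for n in('side','top'):
        o=meas(n)
        if 'pin' not in o: continue
        c,a,tip=o['pin']; O=np.array({'side':[.6599,-.1852,.1565],'top':[.6624,-.1858,.1545]}[n]); R0=R.from_euler('xyz',get_obs()['tool_rot'],degrees=True)
        v=c-O; s=v@AX; perp=v-s*AX; t=c-.15*a-O; pt=t-(t@AX)*AX
        print(n,'grasp s',round(s,4),'perp@grasp (tool mm)',(R0.inv().apply(perp)*1000).round(1),'perp@tip',(R0.inv().apply(pt)*1000).round(1),'tip s',round(t@AX,4))
    print('down dir in tool',R0.inv().apply(-AX).round(4)); rel(get_obs()['tool_pos'],R0)
E
python3 -c "
from m import *
both()"
```

```text
time_s: 13.37
tool_pos: [0.5589, -0.1537, 0.3223]
tool_rot: [179.6, -0.4, 162.3]
force: [-0.2, -0.1, -2.0]
grip_width: 0.0247
grasp_force: 58.2
side green 357 [ 0.6601 -0.1852  0.1565] [-0.475  0.166  0.864] err 0.0009
side blue 295 [ 0.7005 -0.1984  0.0831] [-0.475  0.144  0.868] err 0.0008
side pin 1451 axis [-0.482  0.146  0.864] axis pt nearest grasp [ 0.5592 -0.1541  0.3414] off grasp [ 0.0001 -0.      0.0001] err 0.0008 tip~ [ 0.6297 -0.1755  0.2149]
side grasp s 0.2128 perp@grasp (tool mm) [-1.4 -0.4 -0.8] perp@tip [-1.6  0.2 -1. ] tip s 0.0628
top green 164 [ 0.6621 -0.1856  0.1553] [-0.454  0.131  0.881] err 0.0009
top blue 168 [ 0.7029 -0.1983  0.081 ] [-0.484  0.153  0.862] err 0.0009
top pin 126 axis [-0.477  0.146  0.867] axis pt nearest grasp [ 0.5606 -0.1548  0.3422] off grasp [ 0.0016 -0.0005  0.001 ] err 0.0003 tip~ [ 0.6303 -0.1762  0.2156]
top grasp s 0.2157 perp@grasp (tool mm) [-1.9 -0.8 -1.1] perp@tip [-1.4 -0.4 -0.8] tip s 0.0657
down dir in tool [-0.5076 -0.0019  0.8616]
t mm [0. 0. 0.] w deg [0. 0. 0.] | now [ 0.559  -0.1542  0.3222] [179.7  -0.4 162.2] j [-12.   9.  29.  85.  -5.  88.  89.] T 13.47 F [ 0.7  0.8 -3.3] grip 0.0248 58.2
```

```bash

python3 -m creep '[{"wx":0,"wy":0,"wz":0,"tx":1.6,"ty":0.4,"tz":1,"gripper":-1},{"wx":0,"wy":0,"wz":0,"tx":-8,"ty":0.4,"tz":17.4,"gripper":-1},{"wx":0,"wy":0,"wz":0,"tx":-18.7,"ty":0.4,"tz":35.5,"gripper":-1},{"wx":0,"wy":0,"wz":0,"tx":-28.9,"ty":0.4,"tz":52.7,"gripper":-1},{"wx":0,"wy":0,"wz":0,"tx":-39,"ty":0.4,"tz":70,"gripper":-1}]'
python3 -m creep '[{"wx":0,"wy":0,"wz":0,"tx":-6,"ty":0,"tz":10,"gripper":-1},{"wx":0,"wy":0,"wz":0,"tx":-10,"ty":0,"tz":17.2,"gripper":-1},{"wx":0,"wy":0,"wz":0,"tx":-10,"ty":0,"tz":17.2,"gripper":-1},{"wx":0,"wy":0,"wz":0,"tx":-10,"ty":0,"tz":17.2,"gripper":-1}]'
python3 -c "
from m import *
both()"
```

```text
time_s: 13.88
tool_pos: [0.5959, -0.1656, 0.2509]
tool_rot: [179.7, -0.4, 162.2]
force: [0.3, -0.1, -2.7]
grip_width: 0.0246
grasp_force: 58.2
time_s: 14.22
tool_pos: [0.6047, -0.1686, 0.2345]
tool_rot: [179.7, -0.4, 162.2]
force: [-0.1, -0.1, -2.9]
grip_width: 0.025
grasp_force: 58.2
side green 265 [ 0.6601 -0.1855  0.1566] [-0.48   0.155  0.864] err 0.0009
side blue 295 [ 0.7007 -0.1981  0.0831] [-0.483  0.149  0.863] err 0.0009
side pin 1160 axis [-0.478  0.148  0.866] axis pt nearest grasp [ 0.6048 -0.1688  0.2542] off grasp [-0.0002 -0.     -0.0001] err 0.0011 tip~ [ 0.6748 -0.1906  0.1274]
side grasp s 0.1134 perp@grasp (tool mm) [ 0.6 -0.9  0.3] perp@tip [ 0.8 -0.6  0.4] tip s -0.0366
top green 103 [ 0.6628 -0.1856  0.1543] [-0.487  0.135  0.863] err 0.0007
top blue 82 [ 0.7027 -0.1987  0.0815] [-0.476  0.157  0.865] err 0.0011
top pin 70 axis [-0.269 -0.005  0.963] axis pt nearest grasp [ 0.6252 -0.1824  0.2602] off grasp [ 0.0201 -0.0136  0.0055] err 0.0015 tip~ [ 0.6637 -0.1816  0.1223]
top grasp s 0.1098 perp@grasp (tool mm) [-18.5  -7.6 -10.9] perp@tip [15.5  4.8  9.1] tip s -0.0344
down dir in tool [-0.5068 -0.0014  0.8621]
t mm [0. 0. 0.] w deg [0. 0. 0.] | now [ 0.605  -0.1687  0.2356] [179.6  -0.3 162.2] j [-10.  17.  29.  86.  -8.  80.  92.] T 14.32 F [ 0.5 -0.1 -2.4] grip 0.0248 58.2
```

```bash

python3 -m creep '[{"wx":0,"wy":0,"wz":0,"tx":-5.5,"ty":0.6,"tz":8.3,"gripper":-1},{"wx":0,"wy":0,"wz":0,"tx":-10.6,"ty":0.6,"tz":17,"gripper":-1},{"wx":0,"wy":0,"wz":0,"tx":-15.7,"ty":0.6,"tz":25.6,"gripper":-1},{"wx":0,"wy":0,"wz":0,"tx":-20.7,"ty":0.6,"tz":34.3,"gripper":-1},{"wx":0,"wy":0,"wz":0,"tx":-20.7,"ty":0.6,"tz":34.3,"gripper":-1}]'
python3 -m creep '[{"wx":0,"wy":0,"wz":0,"tx":-2,"ty":0,"tz":3.4,"gripper":-1},{"wx":0,"wy":0,"wz":0,"tx":-4,"ty":0,"tz":6.9,"gripper":-1},{"wx":0,"wy":0,"wz":0,"tx":-6,"ty":0,"tz":10.3,"gripper":-1},{"wx":0,"wy":0,"wz":0,"tx":-6,"ty":0,"tz":10.3,"gripper":-1}]'
```

```text
time_s: 14.73
tool_pos: [0.624, -0.1737, 0.1966]
tool_rot: [179.7, -0.6, 162.2]
force: [-0.6, 0.4, -4.1]
grip_width: 0.0245
grasp_force: 58.0
time_s: 15.07
tool_pos: [0.6301, -0.1757, 0.1888]
tool_rot: [179.7, -0.5, 162.2]
force: [-0.2, 0.7, -3.4]
grip_width: 0.0244
grasp_force: 58.2
```

```bash

python3 -m creep '[{"wx":0,"wy":0,"wz":0,"tx":-1.5,"ty":0,"tz":2.6,"gripper":-1},{"wx":0,"wy":0,"wz":0,"tx":-3,"ty":0,"tz":5.2,"gripper":-1},{"wx":0,"wy":0,"wz":0,"tx":-4.5,"ty":0,"tz":7.8,"gripper":-1},{"wx":0,"wy":0,"wz":0,"tx":-4.5,"ty":0,"tz":7.8,"gripper":-1}]'
python3 -m creep '[{"wx":0,"wy":0,"wz":0,"tx":-1,"ty":0,"tz":1.7,"gripper":-1},{"wx":0,"wy":0,"wz":0,"tx":-1,"ty":0,"tz":1.7,"gripper":-1}]'
python3 -m creep '[{"wx":0,"wy":0,"wz":0,"tx":-1,"ty":0,"tz":1.7,"gripper":-1},{"wx":0,"wy":0,"wz":0,"tx":-1,"ty":0,"tz":1.7,"gripper":-1}]'
```

```text
time_s: 15.4
tool_pos: [0.6343, -0.177, 0.1811]
tool_rot: [179.7, -0.5, 162.2]
force: [-0.0, 0.4, -4.0]
grip_width: 0.0245
grasp_force: 58.2
time_s: 15.57
tool_pos: [0.6353, -0.1774, 0.1797]
tool_rot: [179.7, -0.4, 162.2]
force: [0.0, 0.5, -4.0]
grip_width: 0.0247
grasp_force: 58.2
time_s: 15.73
tool_pos: [0.6363, -0.1777, 0.178]
tool_rot: [179.7, -0.4, 162.2]
force: [0.5, -0.9, -3.9]
grip_width: 0.0246
grasp_force: 58.2
```

```bash

python3 -m creep '[{"wx":0,"wy":0,"wz":0,"tx":-0.8,"ty":0,"tz":1.3,"gripper":-1},{"wx":0,"wy":0,"wz":0,"tx":-0.8,"ty":0,"tz":1.3,"gripper":-1}]'
python3 -m creep '[{"wx":0,"wy":0,"wz":0,"tx":-0.8,"ty":0,"tz":1.3,"gripper":-1},{"wx":0,"wy":0,"wz":0,"tx":-0.8,"ty":0,"tz":1.3,"gripper":-1}]'
```

```text
time_s: 15.9
tool_pos: [0.637, -0.1779, 0.1768]
tool_rot: [179.7, -0.4, 162.2]
force: [-0.6, 0.7, -4.1]
grip_width: 0.0247
grasp_force: 58.2
time_s: 16.07
tool_pos: [0.6379, -0.1782, 0.1756]
tool_rot: [179.7, -0.4, 162.2]
force: [0.2, -0.2, -3.0]
grip_width: 0.0245
grasp_force: 58.1
```

```bash

python3 -m creep '[{"wx":0,"wy":0,"wz":0,"tx":-0.8,"ty":0,"tz":1.3,"gripper":-1},{"wx":0,"wy":0,"wz":0,"tx":-0.8,"ty":0,"tz":1.3,"gripper":-1}]'
python3 -c "
from m import *
both()"
```

```text
time_s: 16.23
tool_pos: [0.6383, -0.1783, 0.1755]
tool_rot: [179.6, -0.4, 162.2]
force: [-3.5, 0.8, 4.1]
grip_width: 0.0247
grasp_force: 58.2
side green 279 [ 0.6602 -0.1856  0.1565] [-0.48   0.151  0.864] err 0.0007
side blue 210 [ 0.7006 -0.1983  0.0829] [-0.482  0.16   0.862] err 0.0008
side pin 976 axis [-0.48   0.16   0.862] axis pt nearest grasp [ 0.6383 -0.1778  0.1943] off grasp [-0.0001  0.0007 -0.0002] err 0.002 tip~ [ 0.7089 -0.2013  0.0675]
side grasp s 0.0442 perp@grasp (tool mm) [0.7 0.6 0.4] perp@tip [ 0.1 -0.7  0. ] tip s -0.1058
top green 52 [ 0.6641 -0.1856  0.1516] [-0.546  0.054  0.836] err 0.0008
top blue 33 [ 0.702  -0.1966  0.0824] [-0.451  0.165  0.877] err 0.0008
top pin 45 axis [-0.43   0.201  0.88 ] axis pt nearest grasp [ 0.6425 -0.1675  0.194 ] off grasp [ 0.0042  0.0109 -0.0005] err 0.0021 tip~ [ 0.702  -0.1953  0.0723]
top grasp s 0.0464 perp@grasp (tool mm) [ 1.2 11.5  0.7] perp@tip [5.6 2.  3.3] tip s -0.1032
down dir in tool [-0.5085 -0.0015  0.8611]
t mm [0. 0. 0.] w deg [0. 0. 0.] | now [ 0.6383 -0.1783  0.1754] [179.6  -0.4 162.2] j [ -8.  23.  28.  85. -11.  75.  94.] T 16.33 F [-4.5  2.   4.2] grip 0.0246 58.2
```

Contact: the upward force rose by about 7 N with the tip at about −0.106, which is the grey ring. I'll release.

```bash

python3 -m creep '[{"wx":0,"wy":0,"wz":0,"tx":0,"ty":0,"tz":0,"gripper":-0.2},{"wx":0,"wy":0,"wz":0,"tx":0,"ty":0,"tz":0,"gripper":0.2},{"wx":0,"wy":0,"wz":0,"tx":0,"ty":0,"tz":0,"gripper":1},{"wx":0,"wy":0,"wz":0,"tx":0,"ty":0,"tz":0,"gripper":1},{"wx":0,"wy":0,"wz":0,"tx":0,"ty":0,"tz":0,"gripper":1}]'
python3 -m creep '[{"wx":0,"wy":0,"wz":0,"tx":0,"ty":0,"tz":0,"gripper":1},{"wx":0,"wy":0,"wz":0,"tx":0,"ty":0,"tz":0,"gripper":1},{"wx":0,"wy":0,"wz":0,"tx":0,"ty":0,"tz":0,"gripper":1},{"wx":0,"wy":0,"wz":0,"tx":0,"ty":0,"tz":0,"gripper":1}]'
python3 -m creep '[{"wx":0,"wy":0,"wz":0,"tx":0,"ty":0,"tz":-15,"gripper":1},{"wx":0,"wy":0,"wz":0,"tx":0,"ty":0,"tz":-40,"gripper":1},{"wx":0,"wy":0,"wz":0,"tx":0,"ty":0,"tz":-80,"gripper":1},{"wx":0,"wy":0,"wz":0,"tx":0,"ty":0,"tz":-120,"gripper":1},{"wx":0,"wy":0,"wz":0,"tx":0,"ty":0,"tz":-150,"gripper":1}]'
python3 -m creep '[{"wx":0,"wy":0,"wz":0,"tx":0,"ty":0,"tz":0,"gripper":1},{"wx":0,"wy":0,"wz":0,"tx":0,"ty":0,"tz":0,"gripper":1}]'
python3 - <<'E'
from m import *
im,d=snap('side','k.png',(180,80,420,340),2.3)
P=cloud('side',d);O=np.array([.6601,-.1855,.1565]);V=P-O;s=V@AX;rr=np.linalg.norm(V-s[...,None]*AX,axis=-1)
q=P[(d>0)&(s>-.065)&(s<.01)&(rr<.024)];c,a,e=cyl(q,.02,O-.03*AX,AX)
g=(d>0)&(s>.015)&(rr<.025);v=c-O
print(len(q),'angle',np.degrees(np.arccos(a@AX)),'perp',np.linalg.norm(v-(v@AX)*AX),'top s',np.percentile(s[g],99.5),'expect .073-.075')
for q in('yellow_counter','pin_c','spray_can'):
  for r in nets.place_of(q,'side')[:3]:print(q,np.round(r['point'],3))
E
```

```text
time_s: 16.75
tool_pos: [0.6388, -0.1784, 0.1742]
tool_rot: [179.7, -0.4, 162.2]
force: [-0.8, 0.5, -0.3]
grip_width: 0.0504
grasp_force: 0.0
time_s: 17.08
tool_pos: [0.6386, -0.1784, 0.1743]
tool_rot: [179.7, -0.4, 162.2]
force: [0.1, 0.7, -0.0]
grip_width: 0.077
grasp_force: 0.0
time_s: 17.5
tool_pos: [0.6396, -0.1798, 0.328]
tool_rot: [179.7, -0.2, 162.2]
force: [1.0, -1.7, 1.1]
grip_width: 0.0865
grasp_force: 0.0
time_s: 17.67
tool_pos: [0.6402, -0.1802, 0.3269]
tool_rot: [179.6, -0.1, 162.1]
force: [-0.8, 0.6, 0.6]
grip_width: 0.0869
grasp_force: 0.0
550 angle 4.2312107171782065 perp 0.0008366042446829363 top s 0.07627776096102756 expect .073-.075
yellow_counter [ 0.469 -0.214 -0.003]
yellow_counter [ 0.513 -0.147  0.002]
yellow_counter [0.512 0.198 0.018]
pin_c [ 0.712 -0.2    0.066]
spray_can [ 0.786  0.038 -0.001]
```

View pics/k.png

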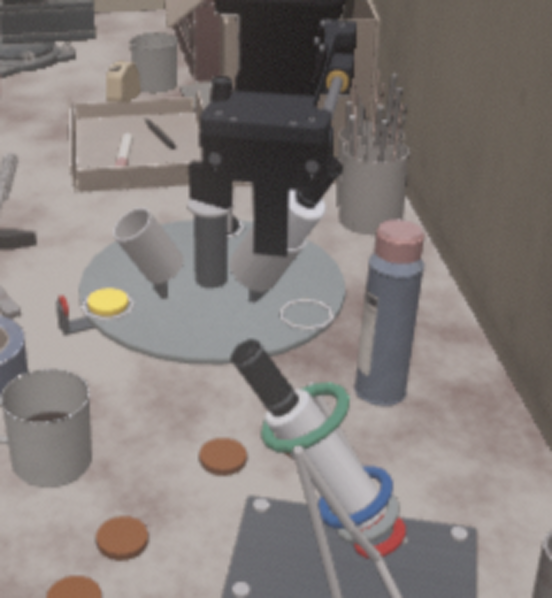

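The pin rests through the green and blue rings on the grey one, from crop (260,370) to (370,515). The hand is clear, and the counter and the remaining pins are in place. I'll hand it in.

```bash
python3 -c "
from cell import env
print(env.sign_off())"
```

```text
the job is handed in; nothing more can be done
None
```

I drew pin_a from the yellow-counter bay after turning it to the pointer, lowered it until the grey ring stopped it, released it, and handed the job in at about 18 s; the sign-off gave no verdict.

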